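# Unlock the cutter guard and hold it open

### The job

Open up the small green trimming machine so that a colleague can get at the cutter: use the wooden mallet to knock the lock pin behind the guard's hinge fully down, and stand the mallet upright on the bench again. Then lift the hinged guard by its handle bar and hold it open at 60 degrees from its shut position; the guard falls shut if let go, so finish while still holding it there with the gripper. Touch the pin with nothing but the mallet, and leave the other things on the bench where they are.

Things in the scene. Friction and masses are not known exactly. Their poses are not given: they have to be found in the camera images.
- machine: Trimming machine fixed to the bench: open green housing 140 x 170 mm, 90 mm high, cutter inside; grey motor stub on its left (to y = +155 mm), chip outlet on its right (to y = -130 mm), both below 85 mm. Origin: on the bench under the middle of the housing. -x points to its front (the handle bar's side), +z up; turned by up to 0.2 rad.
- guard (a joint): Opening angle of the guard in rad: 0 shut (level), growing as its front rises; stop at 1.35; 60 degrees = 1.047. No stay: gravity shuts it from any angle. About 0.6 kg. While the lock pin is up, its cross bar stands behind two lugs on the guard, which then lifts only about 0.1 to 0.2 rad.
- guard_hinge (a point): Middle of the guard's hinge axis (along the machine's y), on the machine 73 mm behind (+x) its origin, 95 mm above the bench. The guard is a grey sheet-metal cover 150 x 190 mm whose upper face lies 14.5 mm above this axis when shut; two lugs at the hinge rise to 25 mm above it.
- guard_bar (a point): Middle of the guard's handle bar at its front: round steel, 12 mm thick, 100 mm long along the machine's y, with a post at each end; 200 mm from the hinge axis and level with it when shut, only things under 60 mm high beneath; 46 mm clear to the guard's front edge. A gripper pointing down can pinch it across x and carry it up round the hinge: the bar turns between the pads.
- pin (a joint): How far the lock pin has been driven down, in m: 0 fully up, 0.026 fully down. It starts 0 to 4 mm down. Stiff: it takes about 8 to 11 N to move, has a light return spring, and stays where it is left.
- pin_top (a point): Middle of the flat top of the lock pin's 24 mm wide round steel head. The pin stands upright on the machine's centre line, 11.5 mm behind the hinge axis, with a 68 mm cross bar lower down; its top is 153 mm above the bench when fully up, 127 mm when fully down, still the highest point there.
- mallet: Round wooden mallet, 200 mm high in all, 0.4 kg, standing upright on its head with the handle up. Head: barrel shape, 94 mm high, 68 mm thick at the middle, with a flat end 48 mm wide. Handle above it: 25 mm thick from 124 to 179 mm above the flat end, then a slightly thicker butt (28 mm). Origin: centre of the flat end, +z up along the handle. It strikes with the flat end.
- glue: Bystander: white bottle 56 mm wide, 130 mm high, standing. Origin under it.
- jar: Bystander: amber glass jar 68 mm wide, 100 mm high, standing. Origin under it.
- tin: Bystander: steel tin 72 mm wide, 75 mm high, standing. Origin under it.
- offcut: Bystander: pine offcut 50 x 120 x 22 mm lying flat. Origin under its centre.
- tape: Bystander: black tape measure 60 x 32 x 55 mm. Origin under its centre.
- driver: Bystander: screwdriver lying on the bench. Origin at its middle.
- gauge: Bystander: small aluminium gauge block 90 x 30 x 20 mm. Origin under its centre.

How it is judged:
On the way, in this order (a step that is already met when the one before it is completed fails the run):
1. the lock pin is knocked fully down, with the mallet at it (value of joint pin above 0.0235 m and distance between mallet and pin_top below 0.06 m), for 0.05 s.
2. the mallet stands upright on the bench again, let go (height (world z) of mallet below 0.006 m and angle between mallet's own z axis and vertical below 0.12 rad and contact force between the fingers and mallet below 0.05 N and linear speed of mallet below 0.05 m/s), for 0.2 s.
At the end, for the whole second after the job is handed in: The guard stands 60 degrees open, within 6 degrees, and still, carried by the gripper's fingers (touching it with over 0.5 N) and by nothing else; the lock pin is fully down (within 2.5 mm); the mallet stands upright on the bench, free (value of joint guard between 0.942 and 1.152 rad and velocity of joint guard between -0.06 and 0.06 rad/s and contact force between the fingers and guard above 0.5 N and value of joint pin above 0.0235 m and height (world z) of mallet below 0.006 m and angle between mallet's own z axis and vertical below 0.12 rad and contact force between each of the fingers, guard and mallet below 0.05 N and contact force between guard and glue below 0.05 N and contact force between guard and jar below 0.05 N and contact force between guard and tin below 0.05 N and contact force between guard and offcut below 0.05 N and contact force between guard and tape below 0.05 N and contact force between guard and driver below 0.05 N and contact force between guard and gauge below 0.05 N); the arm keeps its last pose, push and grip.
It fails at once if the robot touches the lock pin itself (contact force between any of the fingers, the arm and pin above 0.5 N).
It fails at once if a bystander is pushed more than 3 cm away or tipped over (distance of any of glue, jar, tin, offcut, tape, driver, gauge from where it was at the start of the episode above 0.03 m or angle between any of glue, jar, tin, tape's own z axis and vertical above 0.5 rad).
It also fails if it takes over 67 s, if anything falls off the work surface, if the arm or the gripper's body presses on something with over 40 N, if the wrist force passes 120 N, or if a joint passes its speed limit or range.

### The arm

A 6-joint arm with a two-finger parallel gripper is mounted at the origin on the work surface. World frame = base frame: x ahead of the robot, y to its left, z up, the work surface at z = 0. Lengths are in m, angles in rad, forces in N, time in s.
With the tool pointing down it reaches from about 0.375 to 0.925 m from the base axis. Payload 5.7 kg.
Tool frame: the origin (TCP) lies between the finger pads; the fingertips stand 11 mm ahead of it and the grasp point (between the pads) lies 8 mm behind it; z points along the fingers, y is the line along which they close (so a half turn about z gives the same grasp; the last joint's range is limited). The gripper opens to 85 mm and grips with 20 to 120 N. Pads are 22 mm wide; open, the fingers measure 114 mm over their backs; the gripper's body (76 mm by 85 mm) begins 54 mm behind the grasp point. The pads swing forward as they close: fully open they stand 13 mm farther back than shut.
Start: joints at [-0.115, 0.359, 1.51, -0, 1.272, -0.115], TCP at [0.6, -0, 0.242] pointing down, gripper open.
Joint ranges: [-2.97, 2.97], [-1.01, 2.36], [0.21, 2.38], [-0.96, 4.11], [0.2, 2.71], [-2.98, 2.98]. Speed limits (rad/s): [2.39, 2.39, 3.14, 3.14, 3.14, 3.14].

### API

Orientations are given as a 3x3 rotation matrix whose columns are the frame's x, y, z axes.
In Python, from workcell import bot, vision, order gives the robot as it stands (bot), with the cameras (vision) and the job (order).
- The arm moves only by the tool creep_tool, called by a JSON object that holds its "name" and its "arguments", one argument or row to a line. Schema: {"type":"object","properties":{"moves":{"type":"string"},"finger_gap":{"type":"number"},"only":{"type":"string"},"quiet":{"type":"boolean"},"lines":{"type":"string"}},"required":["moves"],"additionalProperties":false}. moves is a string of 1 to 12 rows, parted by semicolons, with the numbers parted by commas; each row has 4 numbers: dx, dy, dz in m, then a turn about the tool's z in rad; each row is the pose to reach, as a shift and turn from the pose commanded when the call began, along the tool's axes at that moment; what a row does not reach only later rows make up. A row lasts 1/8 s, in which the tool goes at most 0.0625 m and 0.188 rad, less where a joint would pass 70% of its speed; a pose out of reach is approached as far as the arm can. finger_gap is the finger opening in m, set as the call begins (left out keeps the last). The fingers move at their own pace and stop on an object; the grip force is fixed at half the most. Time passes only in rows, so rows that do not move let the fingers close. The tool returns the time, the measured TCP pose, the force, the opening and the grip force at its end. only (a regular expression) keeps the lines of the reply that match it, lines (a string "A,B") keeps lines A to B, and quiet returns only ok. Input that does not fit is refused with a message, and nothing moves.
- bot.state(): the state, without advancing time (a new reading comes with each control period).
- vision.camera(name): name is "scene" or "side" or "wrist"; returns a dict with "color" (384x512x3 uint8, blue, green, red), "camera_matrix" (3x3 intrinsics, pixels), "D" ([k1, k2, p1, p2, k3] as OpenCV has them; the pictures are not rectified), "xyz" and "attitude" of the camera in the world; the wrist camera has in their place "mount" (4x4, takes a point from camera to tool coordinates, whose origin is the TCP and whose axes are the flange's). Camera axes: x right, y up, looking along -z (the intrinsics and any distortion apply to the point x, -y, -z); pixel columns grow to the right and rows downward; lengths in m; the calibration is good to about 2 mm. A picture is of the moment at which its call begins: read the wrist's pose just before it. There is no depth.
- order.hand_in(): hands the job in; it is judged then, once.
The state is a dict: "time_s": time; "joints": joint angles; "joint_vel": joint speeds; "effort": joint torques, N m; "eef_pos": TCP position; "tool_rot": TCP orientation; "ft_force": force on the tool from outside, world axes, zero at the start; "moment": the same for the moment, N m; "gripper_width": finger opening in m; "grasp_force": force on a finger pad.
Only numpy, scipy, OpenCV 4.12 (cv2) and the standard library are available. Lean on these libraries where they do the work, as an engineer would, in place of code of your own. Each camera call takes 0.05 s, during which the arm holds its last target. There are 200 camera calls.

## Working session

There is one attempt and no reset: what is moved stays moved. The work goes in short steps, Python scripts to look and compute and a tool call to move; the robot and the scene stay as the last step left them, time stands still between calls to the robot, and variables do not carry over. Pictures are saved under pics/ and viewed, at most 10 in all, crops included, and the job is handed in when it is done.

```bash
ls; mkdir -p pics; python3 - <<'E'
from workcell import bot, vision, order
import cv2,numpy as np
s=bot.state();print(s['time_s'],s['eef_pos'],s['tool_rot'])
for n in ['scene','side','wrist']:
    c=vision.camera(n);cv2.imwrite(f'pics/{n}0.png',c['color'])
    print(n,[(k,np.round(v,4).tolist()) for k,v in c.items() if k!='color'])
a=[cv2.imread(f'pics/{n}0.png') for n in ['scene','side']]
E
```

```text
pics
workcell.py
0.0 [5.99334405e-01 6.99917007e-05 2.41447089e-01] [[-7.18010870e-05  9.99998287e-01 -1.84965700e-03]
 [ 9.99999978e-01  7.21639723e-05  1.96124574e-04]
 [ 1.96257717e-04 -1.84964287e-03 -9.99998270e-01]]
scene [('camera_matrix', [[466.1294, 0.0, 251.142], [0.0, 466.1294, 194.3238], [0.0, 0.0, 1.0]]), ('D', [-0.1238, 0.0, 0.0, 0.0, 0.0]), ('xyz', [1.5216, -0.002, 0.9072]), ('attitude', [[-0.0461, -0.6314, 0.7741], [0.9989, -0.034, 0.0318], [0.0062, 0.7747, 0.6323]])]
side [('camera_matrix', [[448.734, 0.0, 249.6614], [0.0, 448.734, 192.6146], [0.0, 0.0, 1.0]]), ('D', [0.0263, 0.0, 0.0, 0.0, 0.0]), ('xyz', [-0.1467, -0.8263, 0.8767]), ('attitude', [[0.758, 0.3818, -0.5288], [-0.6522, 0.4478, -0.6116], [0.0033, 0.8085, 0.5885]])]
wrist [('camera_matrix', [[277.085, 0.0, 251.9552], [0.0, 277.085, 193.6579], [0.0, 0.0, 1.0]]), ('D', [-0.0612, 0.0, 0.0, 0.0, 0.0]), ('mount', [[-0.0001, 0.9589, 0.2839, 0.0712], [1.0, 0.0003, -0.0006, -0.0009], [-0.0006, 0.2839, -0.9589, -0.132], [0.0, 0.0, 0.0, 1.0]])]
```

View pics/scene0.png

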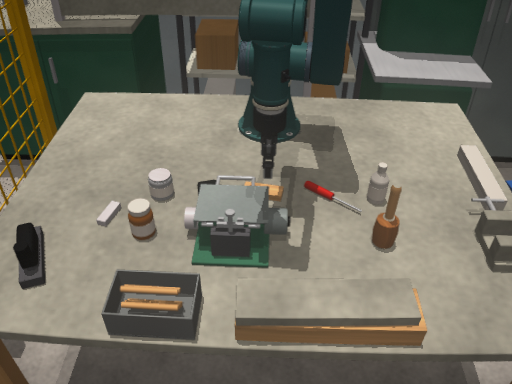

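View pics/side0.png

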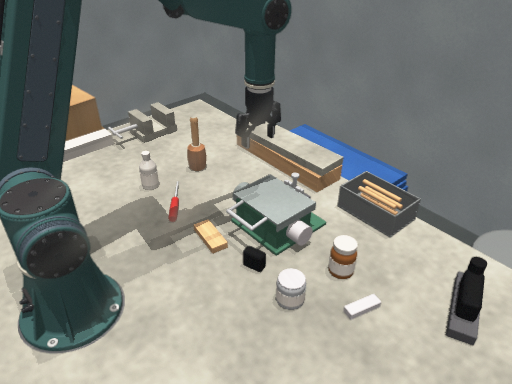

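The scene view shows the machine at about (232,220), the pin head at (230,212) and the mallet at (386,230) with its butt at (396,186). In the side view, the mallet is at (197,155) and the pin head at (295,178). Next I'll enlarge these areas.

```bash
cat > h.py <<'E'
import cv2,numpy as np
from scipy.optimize import least_squares
from workcell import bot, vision, order
def cam(n,save=None):
    s=bot.state();c=vision.camera(n)
    if n=='wrist':
        R=np.array(s['tool_rot']);m=np.array(c['mount']);c['xyz']=R@m[:3,3]+s['eef_pos'];c['attitude']=R@m[:3,:3]
    if save: cv2.imwrite(save,c['color'])
    return c
def ray(c,uv):
    p=cv2.undistortPoints(np.array([[uv]],float),c['camera_matrix'],np.array(c['D']))[0,0]
    d=np.array(c['attitude'])@[p[0],-p[1],-1];return np.array(c['xyz']),d/np.linalg.norm(d)
def onz(c,uv,z):
    o,d=ray(c,uv);return o+d*(z-o[2])/d[2]
def tri(*cu):
    A=np.zeros((3,3));b=np.zeros(3);rs=[ray(c,u) for c,u in cu]
    for o,d in rs:
        P=np.eye(3)-np.outer(d,d);A+=P;b+=P@o
    x=np.linalg.solve(A,b);return x,[np.linalg.norm((np.eye(3)-np.outer(d,d))@(x-o)) for o,d in rs]
def proj(c,X):
    q=np.array(c['attitude']).T@(np.array(X)-c['xyz']);q=q*[1,-1,-1]
    return cv2.projectPoints(q.reshape(1,1,3),np.zeros(3),np.zeros(3),c['camera_matrix'],np.array(c['D']))[0].ravel()
E
python3 - <<'E'
import cv2,numpy as np
a=cv2.imread('pics/scene0.png');b=cv2.imread('pics/side0.png')
def cr(i,x,y,w,h,k):
    o=cv2.resize(i[y:y+h,x:x+w],None,fx=k,fy=k,interpolation=cv2.INTER_CUBIC)
    for g in range(0,w,10): cv2.line(o,(g*k,0),(g*k,4 if g%50 else 10),(0,0,255),1)
    for g in range(0,h,10): cv2.line(o,(0,g*k),(4 if g%50 else 10,g*k),(0,0,255),1)
    return o
t=np.hstack([cr(a,180,170,125,100,4),cr(a,360,170,50,100,4)])
u=np.hstack([cr(b,225,165,105,85,4),cr(b,170,110,70,85,4)])
print(t.shape,u.shape)
W=max(t.shape[1],u.shape[1]);p=lambda i:np.pad(i,((0,0),(0,W-i.shape[1]),(0,0)))
o=np.vstack([p(t),p(u)]);cv2.imwrite('pics/crop1.png',o[:600+140])
o=cv2.resize(o,None,fx=.8,fy=.8,interpolation=cv2.INTER_AREA);cv2.imwrite('pics/crop1.png',o);print(o.shape)
E
```

```text
(400, 700, 3) (340, 700, 3)
(592, 560, 3)
```

View pics/crop1.png

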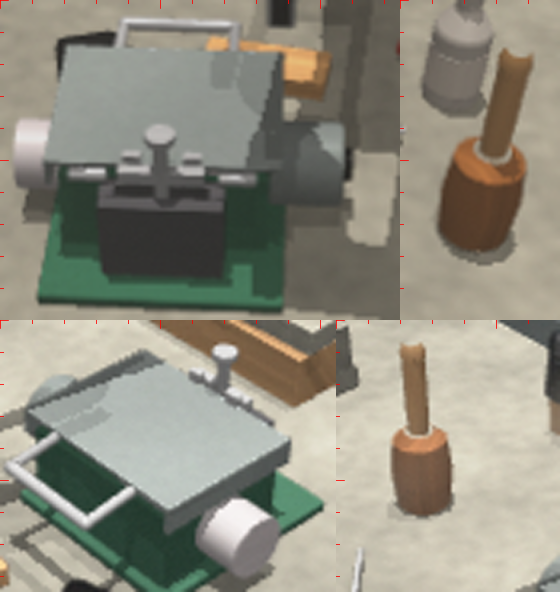

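View pics/wrist0.png

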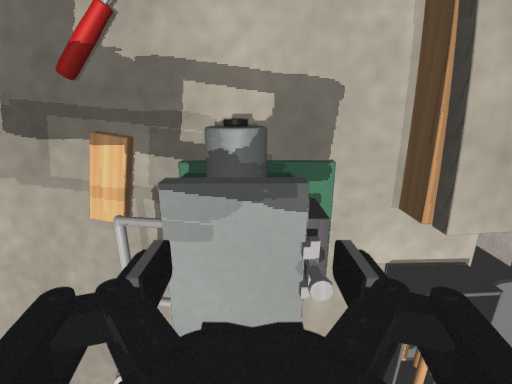

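The crops put the following pixels:

| Feature | Scene | Side | Wrist |
|---|---|---|---|
| Pin top | (230,211.6) | (295.3,175) | (320,290) |
| Bar ends | (218,177.5), (255,178) | (227.5,210.3), (253,229) | – |
| Mallet butt | (396.2,186.2) | (193.7,118.4) | – |

```bash
python3 - <<'E'
from h import *
S=cam('scene');D=cam('side');W=cam('wrist')
f=lambda *a:print(*[np.round(x,4) for x in a])
f(*tri((S,(230,211.6)),(D,(295.3,175)),(W,(320,290))))
f(*tri((S,(230,211.6)),(D,(295.3,175))))
f(*tri((S,(218.1,177.5)),(D,(253.1,229))))
f(*tri((S,(255,178)),(D,(227.5,210.3)),(W,(117,220))))
f(*tri((S,(396.2,186.2)),(D,(193.7,118.4))))
f(onz(S,(396.2,186.2),.2),onz(D,(193.7,118.4),.2))
# mallet by colour: handle/head mask centroid cols
for n,c,(x,y,w,h) in (('S',S,(360,175,50,80)),('D',D,(180,110,35,66))):
    hsv=cv2.cvtColor(c['color'],cv2.COLOR_BGR2HSV)
    m=cv2.inRange(hsv,(3,85,40),(20,255,255))[y:y+h,x:x+w]
    k,l,st,ct=cv2.connectedComponentsWithStats(m)
    for i in range(1,k):
        if st[i,4]>30:
            print(n,st[i]+[x,y,0,0,0],ct[i]+[x,y])
            r=[(y+j,*(x+np.flatnonzero(l[j]==i)[[0,-1]])) for j in range(h) if (l[j]==i).any()]
            print(r[:4],r[-4:])
E
```

```text
[ 0.664  -0.0901  0.1497] [0.0012 0.0008 0.0007]
[ 0.6646 -0.0897  0.1495] [0.0009 0.0009]
[ 0.4558 -0.1426  0.0942] [0.0012 0.0012]
[ 0.4526 -0.038   0.0964] [0.003  0.0006 0.0027]
[0.5986 0.3234 0.1948] [0.0007 0.0007]
[0.6044 0.3217 0.2   ] [0.5925 0.3133 0.2   ]
S [372 185  29  64 962] [386.96257796 222.4968815 ]
[(185, np.int64(392), np.int64(392)), (186, np.int64(392), np.int64(393)), (187, np.int64(391), np.int64(400)), (188, np.int64(391), np.int64(400))] [(245, np.int64(376), np.int64(391)), (246, np.int64(377), np.int64(390)), (247, np.int64(379), np.int64(389)), (248, np.int64(385), np.int64(385))]
D [190 118   9  28 180] [194.44444444 130.83333333]
[(118, np.int64(191), np.int64(196)), (119, np.int64(190), np.int64(197)), (120, np.int64(190), np.int64(197)), (121, np.int64(190), np.int64(197))] [(142, np.int64(193), np.int64(198)), (143, np.int64(193), np.int64(198)), (144, np.int64(193), np.int64(198)), (145, np.int64(194), np.int64(197))]
D [188 144  18  27 399] [196.73182957 156.93984962]
[(144, np.int64(190), np.int64(202)), (145, np.int64(189), np.int64(203)), (146, np.int64(188), np.int64(204)), (147, np.int64(188), np.int64(204))] [(167, np.int64(191), np.int64(204)), (168, np.int64(191), np.int64(203)), (169, np.int64(192), np.int64(201)), (170, np.int64(195), np.int64(199))]
```

{"name": "creep_tool", "arguments": {
  "moves": "0.06,0,-0.03,0;0.12,0,-0.06,0;0.18,0,-0.06,0;0.22,0,-0.06,0;0.22,0,-0.06,0;0.22,0,-0.06,0",
  "finger_gap": 0.085
}}

```text
time_s: 1.05
eef_pos: [0.5998, 0.2195, 0.302]
tool_rot: [[-0.0, 1.0, -0.001], [1.0, 0.0, -0.001], [-0.001, -0.001, -1.0]]
ft_force: [0.5, 0.1, -0.7]
gripper_width: 0.085
grasp_force: 0.0
```

```bash
python3 - <<'E'
from h import *
W=cam('wrist','pics/w1.png')
print(proj(W,(.5986,.3234,.2)),proj(W,(.5986,.3234,0.155)),proj(W,(.5986,.3234,0)))
E
```

```text
[251.54724642  69.16412454] [251.61919227  76.22017141] [251.75076532  89.14372354]
```

View pics/w1.png

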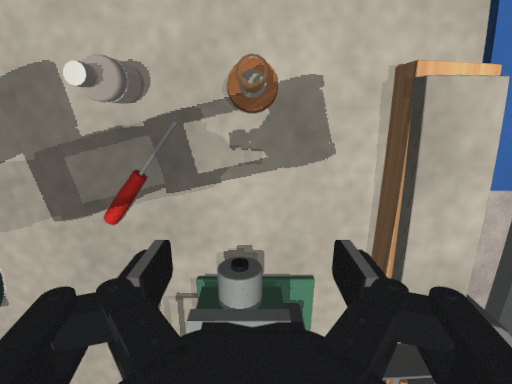

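The wrist view shows the mallet butt at about (252,68) and the head at (252,88), which matches the triangulated (0.599, 0.323). The glue is at (100,78), clear of the fingers.

{"name": "creep_tool", "arguments": {
  "moves": "0.06,-0.0005,0,0;0.1035,-0.0005,0,0;0.1035,-0.0005,0.05,0;0.1035,-0.0005,0.1,0;0.1035,-0.0005,0.14,0;0.1035,-0.0005,0.155,0;0.1035,-0.0005,0.155,0"
}}

```text
time_s: 1.98
eef_pos: [0.5995, 0.3224, 0.1469]
tool_rot: [[0.001, 1.0, -0.001], [1.0, -0.001, -0.001], [-0.001, -0.001, -1.0]]
ft_force: [-0.7, 0.9, 0.1]
gripper_width: 0.0851
grasp_force: 0.0
```

{"name": "creep_tool", "arguments": {
  "moves": "0,0,0,0;0,0,0,0;0,0,0,0;0,0,0,0;0,0,0,0;0,0,0,0",
  "finger_gap": 0.0
}}

```text
time_s: 2.72
eef_pos: [0.5999, 0.3238, 0.1485]
tool_rot: [[-0.0, 1.0, 0.001], [1.0, 0.0, 0.001], [0.001, 0.001, -1.0]]
ft_force: [-1.5, -0.2, 6.2]
gripper_width: 0.0237
grasp_force: 59.3
```

```bash
python3 - <<'E'
from h import *
S=cam('scene');D=cam('side');W=cam('wrist')
cv2.imwrite('pics/g1.png',np.hstack([cv2.resize(S['color'][150:270,330:450],(400,400)),cv2.resize(D['color'][90:190,140:240],(400,400))]))
E
```

```text
(no output)
```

View pics/g1.png

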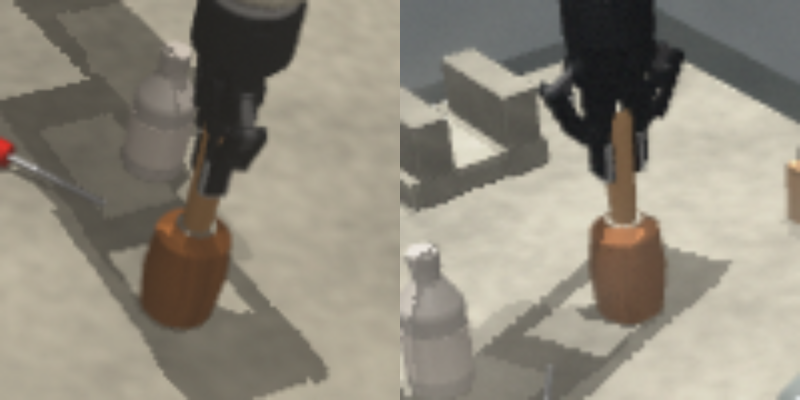

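The mallet is gripped and still upright in both views, with the handle between the pads. Now I'll lift it and carry it above the pin.

{"name": "creep_tool", "arguments": {
  "moves": "0,0,-0.02,0;0,0,-0.06,0;0,0,-0.11,0;0,0,-0.16,0;0,0,-0.19,0;0,0,-0.19,0;-0.03,0.005,-0.19,0;-0.08,0.015,-0.19,0;-0.13,0.03,-0.19,0;-0.18,0.045,-0.19,0;-0.23,0.06,-0.19,0;-0.28,0.0645,-0.19,0"
}}

```text
time_s: 4.38
eef_pos: [0.6633, 0.0418, 0.3335]
tool_rot: [[0.0, 1.0, -0.005], [1.0, -0.0, 0.0], [0.0, -0.005, -1.0]]
ft_force: [0.6, -0.3, -5.0]
gripper_width: 0.0236
grasp_force: 59.6
```

{"name": "creep_tool", "arguments": {
  "moves": "-0.05,0,0,0;-0.09,0,0,0;-0.12,0,0,0;-0.133,0,0,0;-0.133,0,0,0;-0.133,0,0,0"
}}

```text
time_s: 5.12
eef_pos: [0.6637, -0.088, 0.3365]
tool_rot: [[-0.001, 1.0, -0.001], [1.0, 0.001, 0.001], [0.001, -0.001, -1.0]]
ft_force: [0.0, -0.2, -4.0]
gripper_width: 0.0239
grasp_force: 59.6
```

```bash
python3 - <<'E'
from h import *
S=cam('scene');D=cam('side')
cv2.imwrite('pics/g2.png',np.hstack([cv2.resize(S['color'][130:250,170:290],(400,400)),cv2.resize(D['color'][80:200,230:350],(400,400))]))
E
```

```text
(no output)
```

View pics/g2.png

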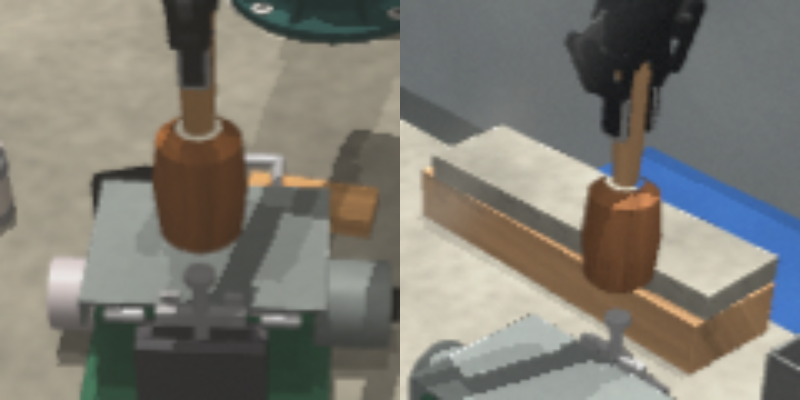

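In both views the mallet's flat end hangs directly above the pin head: the scene crop has the head at x≈200 against the pin at x≈200, and the side crop has 621 against 618. I'll press down in stages.

{"name": "creep_tool", "arguments": {
  "moves": "0,0,0.02,0;0,0,0.03,0;0,0,0.036,0;0,0,0.04,0;0,0,0.045,0;0,0,0.045,0"
}}

```text
time_s: 5.98
eef_pos: [0.6641, -0.0894, 0.2926]
tool_rot: [[0.0, 1.0, 0.0], [1.0, -0.0, 0.0], [0.0, 0.0, -1.0]]
ft_force: [-2.1, 0.8, -0.0]
gripper_width: 0.0234
grasp_force: 60.2
```

{"name": "creep_tool", "arguments": {
  "moves": "0,0,0.005,0;0,0,0.01,0;0,0,0.015,0;0,0,0.018,0;0,0,0.018,0;0,0,0.018,0"
}}

```text
time_s: 6.72
eef_pos: [0.6643, -0.0896, 0.2753]
tool_rot: [[-0.0, 1.0, 0.001], [1.0, 0.0, -0.0], [-0.0, 0.001, -1.0]]
ft_force: [-3.0, 0.6, 8.8]
gripper_width: 0.0235
grasp_force: 61.2
```

{"name": "creep_tool", "arguments": {
  "moves": "0,0,0.002,0;0,0,0.004,0;0,0,0.004,0;0,0,0.004,0"
}}

```text
time_s: 7.22
eef_pos: [0.6649, -0.0898, 0.2752]
tool_rot: [[-0.0, 1.0, 0.005], [1.0, 0.0, -0.001], [-0.001, 0.005, -1.0]]
ft_force: [-7.9, 1.6, 26.8]
gripper_width: 0.0235
grasp_force: 63.9
```

The pin has hit its stop: z stayed at 0.2752 while the force rose to about 30 N. Now I'll carry the mallet back.

{"name": "creep_tool", "arguments": {
  "moves": "0,0,-0.02,0;0,0,-0.05,0;0,0,-0.07,0;0.03,-0.005,-0.07,0;0.08,-0.01,-0.07,0;0.13,-0.02,-0.07,0;0.18,-0.03,-0.07,0;0.23,-0.045,-0.07,0;0.28,-0.06,-0.07,0;0.34,-0.0645,-0.07,0;0.39,-0.0645,-0.07,0;0.413,-0.0645,-0.07,0"
}}

```text
time_s: 8.72
eef_pos: [0.599, 0.3263, 0.3384]
tool_rot: [[-0.002, 1.0, -0.001], [1.0, 0.002, -0.0], [-0.0, -0.001, -1.0]]
ft_force: [-0.3, 0.3, -4.4]
gripper_width: 0.0237
grasp_force: 59.9
```

{"name": "creep_tool", "arguments": {
  "moves": "0,0,0,0;0,0,0.05,0;0,0,0.1,0;0,0,0.15,0;0,0,0.175,0;0,0,0.183,0;0,0,0.183,0;0,0,0.183,0"
}}

```text
time_s: 9.72
eef_pos: [0.6008, 0.3236, 0.159]
tool_rot: [[0.0, 1.0, 0.003], [1.0, -0.0, 0.001], [0.001, 0.003, -1.0]]
ft_force: [0.0, -0.5, -5.0]
gripper_width: 0.0235
grasp_force: 60.0
```

```bash
python3 - <<'E'
from h import *
S=cam('scene');D=cam('side')
cv2.imwrite('pics/g3.png',np.vstack([np.hstack([cv2.resize(S['color'][150:255,330:450],(400,350)),cv2.resize(D['color'][90:180,140:240],(400,360))[:350]]),np.pad(np.hstack([cv2.resize(S['color'][170:255,180:290],(323,250)),cv2.resize(D['color'][160:245,225:335],(323,250))]),((0,0),(0,154),(0,0)))]))
E
```

```text
(no output)
```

View pics/g3.png

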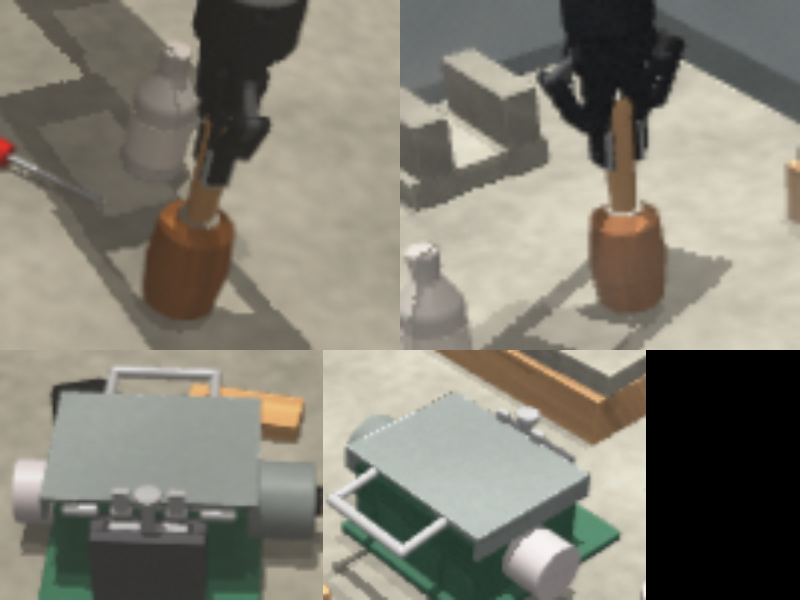

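The pin head now sits low between the lugs, at about (148,495) in the scene inset. The mallet hangs upright about 10 mm above its old spot, so I'll lower it to contact.

{"name": "creep_tool", "arguments": {
  "moves": "0,0,0.004,0;0,0,0.008,0;0,0,0.01,0;0,0,0.01,0"
}}

```text
time_s: 10.32
eef_pos: [0.5996, 0.3237, 0.1485]
tool_rot: [[-0.0, 1.0, 0.001], [1.0, 0.0, 0.0], [0.0, 0.001, -1.0]]
ft_force: [-2.0, -1.1, 4.3]
gripper_width: 0.0237
grasp_force: 61.0
```

{"name": "creep_tool", "arguments": {
  "moves": "0,0,0.001,0;0,0,0.001,0"
}}

```text
time_s: 10.58
eef_pos: [0.5998, 0.3238, 0.1485]
tool_rot: [[-0.0, 1.0, 0.001], [1.0, 0.0, 0.001], [0.001, 0.001, -1.0]]
ft_force: [-3.6, -1.9, 11.3]
gripper_width: 0.0232
grasp_force: 61.8
```

{"name": "creep_tool", "arguments": {
  "moves": "0,0,-0.001,0;0,0,-0.001,0;0,0,-0.001,0;0,0,-0.001,0;0,0,-0.001,0;0,0,-0.001,0",
  "finger_gap": 0.085
}}

```text
time_s: 11.32
eef_pos: [0.5994, 0.3235, 0.1472]
tool_rot: [[0.0, 1.0, -0.0], [1.0, -0.0, -0.0], [-0.0, -0.0, -1.0]]
ft_force: [-0.0, -1.0, 0.6]
gripper_width: 0.0849
grasp_force: 0.0
```

{"name": "creep_tool", "arguments": {
  "moves": "0,0,-0.02,0;0,0,-0.06,0;0,0,-0.1,0;0,0,-0.15,0;0,0,-0.15,0;0,0,-0.15,0"
}}

```text
time_s: 12.08
eef_pos: [0.5992, 0.3234, 0.297]
tool_rot: [[-0.0, 1.0, -0.0], [1.0, 0.0, -0.0], [-0.0, -0.0, -1.0]]
ft_force: [-0.1, 0.1, -1.0]
gripper_width: 0.0851
grasp_force: 0.0
```

```bash
python3 - <<'E'
from h import *
S=cam('scene');D=cam('side');W=cam('wrist')
cv2.imwrite('pics/g4.png',np.hstack([cv2.resize(S['color'][170:260,350:420],(311,400)),cv2.resize(D['color'][105:185,160:230],(350,400))]))
for n,c,b in (('S',S,(218.1,177.5)),('D',D,0)):
    hsv=cv2.cvtColor(c['color'],cv2.COLOR_BGR2HSV)
    x,y,w,h=(360,175,50,80) if n=='S' else (180,110,35,66)
    m=cv2.inRange(hsv,(3,85,40),(20,255,255))[y:y+h,x:x+w]
    k,l,st,ct=cv2.connectedComponentsWithStats(m)
    for i in range(1,k):
        if st[i,4]>30:print(n,st[i]+[x,y,0,0,0],ct[i]+[x,y])
E
```

```text
S [372 185  29  64 980] [386.92346939 222.47857143]
D [188 118  18  53 580] [196.03448276 149.08793103]
```

The mallet mask's pixel position is unchanged, so it is standing where it was. Now I'll move over the bar with a partial opening, so the outer fingers clear the guard's edge.

{"name": "creep_tool", "arguments": {
  "moves": "-0.03,-0.01,0,0;-0.08,-0.03,0,0;-0.13,-0.05,0,0;-0.18,-0.065,0,0;-0.23,-0.085,0,0;-0.28,-0.1,0,0;-0.33,-0.12,0,0;-0.38,-0.135,0,0;-0.4134,-0.145,0,0;-0.4134,-0.145,0.05,0;-0.4134,-0.145,0.1,0;-0.4134,-0.145,0.137,0",
  "finger_gap": 0.045
}}

```text
time_s: 13.72
eef_pos: [0.4527, -0.0896, 0.1576]
tool_rot: [[0.001, 1.0, -0.003], [1.0, -0.001, 0.001], [0.001, -0.003, -1.0]]
ft_force: [0.3, 0.2, -0.2]
gripper_width: 0.045
grasp_force: 0.0
```

{"name": "creep_tool", "arguments": {
  "moves": "0,0,0,0;0,0,0,0;0,0,0,0"
}}

```text
time_s: 14.1
eef_pos: [0.4558, -0.0903, 0.1618]
tool_rot: [[-0.0, 1.0, 0.003], [1.0, 0.0, -0.001], [-0.001, 0.003, -1.0]]
ft_force: [-0.2, 0.4, 0.2]
gripper_width: 0.0457
grasp_force: 0.0
```

```bash
python3 - <<'E'
from h import *
S=cam('scene');D=cam('side');W=cam('wrist')
cv2.imwrite('pics/g5.png',np.hstack([cv2.resize(W['color'],None,fx=.8,fy=.8),cv2.resize(D['color'][140:260,190:310],(307,307))]))
for n,c in (('D',D),('W',W)):
    print(n,[np.round(proj(c,p)) for p in ((.4558,-.1426,.095),(.4526,-.038,.095),(.454,-.09,.095))])
E
```

```text
D [array([253., 229.]), array([227., 210.]), array([240., 219.])]
W [array([253., 270.]), array([249., 140.]), array([251., 209.])]
```

View pics/g5.png

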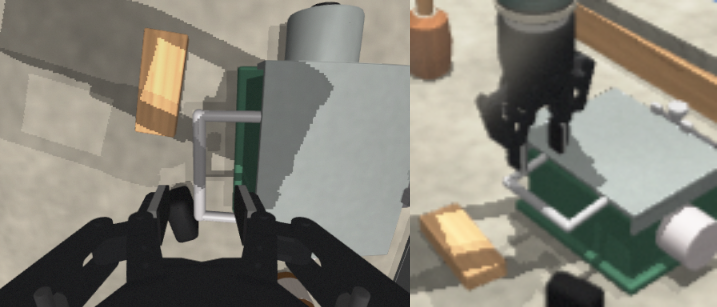

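In the wrist view (scaled by 0.8), the bar runs from (199,118) to (201,213), midway between the finger pads at about 167 and 235. The grasp is aligned, so I'll descend and close.

{"name": "creep_tool", "arguments": {
  "moves": "0,0,0.03,0;0,0,0.06,0;0,0,0.073,0;0,0,0.073,0;0,0,0.073,0"
}}

```text
time_s: 14.88
eef_pos: [0.4552, -0.0902, 0.0881]
tool_rot: [[-0.0, 1.0, 0.001], [1.0, 0.0, -0.001], [-0.001, 0.001, -1.0]]
ft_force: [-0.4, -0.2, 0.2]
gripper_width: 0.0451
grasp_force: 0.0
```

{"name": "creep_tool", "arguments": {
  "moves": "0,0,0,0;0,0,0,0;0,0,0,0;0,0,0,0;0,0,0,0",
  "finger_gap": 0
}}

```text
time_s: 15.5
eef_pos: [0.4534, -0.09, 0.0879]
tool_rot: [[-0.0, 1.0, -0.002], [1.0, 0.0, -0.0], [-0.0, -0.002, -1.0]]
ft_force: [-4.1, -1.7, 7.3]
gripper_width: 0.0102
grasp_force: 58.5
```

{"name": "creep_tool", "arguments": {
  "moves": "0,0.0002,-0.0087,0;0,0.0008,-0.0174,0;0,0.0017,-0.0261,0;0,0.003,-0.0347,0;0,0.0047,-0.0433,0;0,0.0068,-0.0518,0;0,0.0068,-0.0518,0"
}}

```text
time_s: 16.38
eef_pos: [0.4598, -0.0898, 0.1397]
tool_rot: [[-0.001, 1.0, -0.003], [1.0, 0.001, -0.0], [-0.0, -0.003, -1.0]]
ft_force: [-6.6, -3.0, -1.3]
gripper_width: 0.0095
grasp_force: 58.4
```

{"name": "creep_tool", "arguments": {
  "moves": "0,0.0053,-0.0166,0;0,0.0119,-0.0327,0;0,0.02,-0.0482,0;0,0.0294,-0.0629,0;0,0.04,-0.0768,0;0,0.0518,-0.0896,0;0,0.0646,-0.1014,0;0,0.0717,-0.1068,0;0,0.0785,-0.112,0;0,0.0858,-0.1168,0;0,0.0932,-0.1214,0;0,0.0932,-0.1214,0"
}}

```text
time_s: 17.88
eef_pos: [0.5518, -0.0896, 0.2642]
tool_rot: [[-0.0, 1.0, -0.004], [1.0, 0.0, -0.0], [-0.0, -0.004, -1.0]]
ft_force: [-17.7, -0.7, 25.1]
gripper_width: 0.0103
grasp_force: 61.4
```

{"name": "creep_tool", "arguments": {
  "moves": "0,0,0,0;0,0,0,0;0,0,0,0;0,0,0,0"
}}

```text
time_s: 18.38
eef_pos: [0.5512, -0.0896, 0.2639]
tool_rot: [[-0.0, 1.0, -0.004], [1.0, 0.0, -0.0], [-0.0, -0.004, -1.0]]
ft_force: [-17.4, -0.5, 24.2]
gripper_width: 0.0097
grasp_force: 61.4
```

```bash
python3 - <<'E'
from h import *
S=cam('scene');D=cam('side')
cv2.imwrite('pics/g6.png',np.hstack([cv2.resize(S['color'][110:270,170:420],(500,320)),cv2.resize(D['color'][100:250,170:320],(300,300)).__getitem__(slice(0,300)) if 0 else cv2.resize(D['color'][100:260,170:320],(300,320))]))
E
```

```text
(no output)
```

View pics/g6.png

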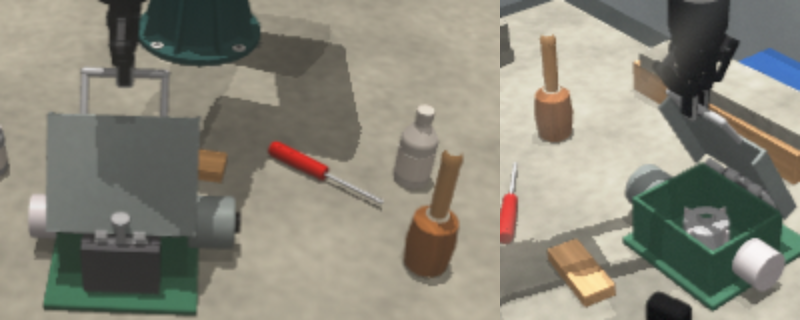

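The guard stands about 60° open with the bar in the fingers and the cutter exposed. The pin is down at (120,222) in the crop, the mallet stands at (432,240), and the bystanders are in place. I'll ease the small radial preload and check that everything is still.

{"name": "creep_tool", "arguments": {
  "moves": "0,-0.001,-0.0017,0;0,-0.0015,-0.0026,0;0,-0.0015,-0.0026,0;0,-0.0015,-0.0026,0;0,-0.0015,-0.0026,0;0,-0.0015,-0.0026,0"
}}

```text
time_s: 19.23
eef_pos: [0.5517, -0.0896, 0.2644]
tool_rot: [[-0.0, 1.0, -0.002], [1.0, 0.0, 0.0], [0.0, -0.002, -1.0]]
ft_force: [-7.0, -1.5, 7.1]
gripper_width: 0.0098
grasp_force: 59.4
```

```bash
python3 - <<'E'
from h import *
S=cam('scene');a=bot.state();p=np.array(a['eef_pos']);b=p+[0,0,.008]-[.6525,0,.095]
print(np.degrees(np.arctan2(b[2],-b[0])),np.hypot(b[0],b[2]),np.abs(a['joint_vel']).max())
E
```

```text
60.39412529758199 0.20403974879316958 0.0014615403963879148
```

```bash
python3 -c "
from workcell import bot, vision, order
print(order.hand_in())"
```

```text
the job is handed in; nothing more can be done
None
```

The job is handed in, but it returned no verdict: the lock pin is driven to its stop, the mallet stands upright where it was, and the gripper holds the guard still at about 60° (60.4° worked out from the gripper's position).

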